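# Press a mended dish under a swing-over clamp

## Task

The white dish has just had a rubber foot stuck on with contact glue. Swing the clamp standing over it down onto the dish, all the way to its stop, leave it pressed for two full seconds, then swing it all the way back open, let go and move clear. Leave the dish sitting in its nest and leave the other clamp (over the brown saucer) open as it is.

Things in the scene. Friction and masses are not known exactly. Their poses are not given: they have to be found in the camera images.
- white_clamp (a joint): angle (rad) of the weighted steel clamp arm serving the white dish: 0 = closed, level, at its stop, pad on dish; about 1.5 = upright, dead centre; 2.05 = open, leaning back on its other stop, as it starts. Its weight (damped) carries it on past dead centre either way, so it stays closed or open unheld. Its sprung pad meets the dish at about 0.15, gives 10 mm. Moving it takes under 6 N at the grip.
- white_clamp_grip (a point): centre of its black rubber grip, a roller 30 mm across, 26 mm long along the point's y (parallel to the level hinge axis); pinch the two flat ends from above, it can turn between the fingers. Turns with the arm (14 mm wide): the hinge axis, 45 mm above the shelf, lies 135 mm along point +x and 20 mm along -z. Closed: 65 mm up, beyond the dish. Open: 155 mm up, 80 mm behind the hinge.
- white_dish: loose white ceramic dish, 90 mm across, 19 mm high with its black rubber foot, between four low brass pins on a fixed plywood board (220 x 130 x 15 mm, hinge axis along its short side), 65 mm from the hinge. Origin: centre of its underside, 15 mm above the shelf; z up.
- brown_clamp (a joint): angle of the other, identical clamp on its own board, over the terracotta-brown saucer; same meaning. It starts open (2.05) and is to stay so.
Things that resemble listed ones, but are neither listed nor needed, are in the scene too. Several things have the shape of the white_dish; the one meant has the colours described above.

How it is judged:
By the outcome, as a careful person would: the job done as asked, in the order asked, and still so for the second after the job is handed in, with the robot touching nothing.
It also fails if it takes over 48 s, if anything falls off the work surface, if the arm or the gripper's body presses on something with over 40 N, if the wrist force passes 120 N, or if a joint passes its speed limit or range.

## Robot

A 7-joint arm with a two-finger parallel gripper is mounted at the origin on the work surface. World frame = base frame: x ahead of the robot, y to its left, z up, the work surface at z = 0. Lengths are in m, angles in rad, forces in N, time in s.
With the tool pointing down it reaches from about 0.35 to 0.9 m from the base axis. Payload 8.1 kg.
Tool frame: the origin (TCP) lies midway between the tips of the shut fingers; the grasp point (between the pads) lies 19 mm behind it; z points along the fingers, y is the line along which they close (so a half turn about z gives the same grasp; the last joint's range is limited). The gripper opens to 92 mm and grips with 3 to 60 N. Pads are 19 mm wide; open, the fingers measure 130 mm over their backs; the gripper's body (75 mm by 190 mm) begins 47 mm behind the grasp point.
Start: joints at [1.007, 0.434, 0.025, 1.573, -0.012, 1.134, -0.075], TCP at [0.278, -0.56, 0.227] pointing down, gripper open.
Joint ranges: [-2.62, 2.62], [-0.44, 2.09], [-1.27, 1.32], [0.08, 2.57], [-1.32, 4.46], [0.12, 2], [-2.74, 2.74]. Speed limits (rad/s): [2.22, 2.22, 3.01, 3.01, 3.14, 3.14, 3.14].

## Interface

Orientations are given as a rotation vector (axis times angle).
In Python, from station import monitor, camera, close_job gives the robot as it stands. The module is installed in compiled form; this text tells all that it offers.
- The arm moves only by the tool apply_moves, never from a script. Its argument "targets" is a list of rows, each a list of 3 entries, a list of its own where there are three numbers: the shift along the tool's x, y, z in mm, then the turn, a rotation vector about the tool's x, y, z in rad, then the closure, from 0 (fully open) to 1 (shut). In form: [[[x, y, z], [ax, ay, az], hand], ...]. A call has 1 to 12 rows; each row is the pose to reach, as a shift and turn from the pose commanded when the call began, along the tool's axes at that moment; what a row does not reach only later rows make up. A row lasts 1/12 s, in which the tool goes at most 41.7 mm and 7.16 degrees, less where a joint would pass 70% of its speed; a pose out of reach is approached as far as the arm can. A call with a gripper value outside its range is refused whole. The fingers move at their own pace and stop on an object; the grip force is fixed at half the most. Time passes only in rows, so rows that repeat a pose let the fingers close. It gives the time, the measured TCP pose, the force, the opening and the grip force at its end, in the units of the state.
- monitor.get_state(): the state, without advancing time (a new reading comes with each control period).
- camera(name): name is "scene" or "side" or "wrist"; returns a dict with "pixels" (480x640x3 uint8, red, green, blue), "range_z" (480x640 float32, m along the optical axis (not along the pixel's ray), 0 where there is no reading), "fx", "fy", "cx", "cy" (pixels), "extrinsics" (4x4, takes a point from world to camera coordinates). Camera axes: x right, y up, looking along -z (the intrinsics and any distortion apply to the point x, -y, -z); pixel columns grow to the right and rows downward; lengths in m; the calibration is good to about 2 mm. A picture is of the moment at which its call begins.
- close_job(): hands the job in; it is judged then, once.
The state is a dict: "time_s": time; "joints": joint angles; "joint_velocities": joint speeds; "tau": joint torques, N m; "position": TCP position; "tcp_rot": TCP orientation; "force": force on the tool from outside, world axes, zero at the start; "moment": the same for the moment, N m; "width": opening from 0.0 (shut) to 1.0 (fully open); "grasp_force": force on a finger pad.
Only numpy, scipy, OpenCV 4.12 (cv2) and the standard library are available. Lean on these libraries where they do the work, as an engineer would, in place of code of your own. Each camera call takes 0.05 s, during which the arm holds its last target. There are 200 camera calls.

## Working session

There is one attempt and no reset: what is moved stays moved. The work goes in short steps, Python scripts to look and compute and a tool call to move; the robot and the scene stay as the last step left them, time stands still between calls to the robot, and variables do not carry over. Pictures are saved under pics/ and viewed, at most 10 in all, crops included, and the job is handed in when it is done.

Besides the shell and the picture viewer there is one more tool, called as name(argument=value, ...), one argument or row to a line, values as JSON. apply_moves: Moves the arm, as the interface text tells. Its arguments: {"type":"object","properties":{"targets":{"type":"array","items":{"type":"array"}}},"required":["targets"]}

```bash
mkdir -p pics
cat > h.py <<'E'
import numpy as np, cv2
from station import monitor, camera
from scipy.spatial.transform import Rotation as R
def world(c):
    """per-pixel world coordinates"""
    v,u=np.mgrid[0:480,0:640]; z=c["range_z"]
    p=np.stack([(u-c["cx"])/c["fx"]*z,-(v-c["cy"])/c["fy"]*z,-z],-1)
    T=np.linalg.inv(c["extrinsics"]); w=p@T[:3,:3].T+T[:3,3]; w[z==0]=np.nan
    return w
def save(c,n): cv2.imwrite(f"pics/{n}.png",c["pixels"][:,:,::-1])
E
python3 - <<'E'
from h import *
s=monitor.get_state(); print({k:np.round(v,3) for k,v in s.items()})
for n in("scene","side"):
    c=camera(n); save(c,n); np.savez(n,**c); print(n,np.round(np.linalg.inv(c["extrinsics"])[:3],2).tolist())
E
```

```text
{'time_s': np.float64(0.0), 'joints': array([ 1.007,  0.435,  0.025,  1.574, -0.012,  1.134, -0.075]), 'joint_velocities': array([ 0.   , -0.   , -0.001,  0.   ,  0.   ,  0.002,  0.002]), 'tau': array([ 1.0000e-03, -6.6783e+01,  9.8600e-01, -3.1445e+01, -6.0000e-02,
        4.3000e-02,  0.0000e+00]), 'position': array([ 0.278, -0.559,  0.226]), 'tcp_rot': array([-3.057e+00, -7.170e-01,  1.000e-03]), 'force': array([ 0.358,  1.013, -0.331]), 'moment': array([ 0.033, -0.008, -0.047]), 'grasp_force': np.float64(0.0), 'width': np.float64(1.003)}
scene [[-0.65, -0.41, 0.64, 1.2], [0.76, -0.38, 0.53, 0.49], [0.02, 0.83, 0.56, 0.67]]
side [[-0.88, 0.35, -0.32, 0.26], [-0.48, -0.65, 0.59, 0.43], [-0.0, 0.67, 0.74, 0.69]]
```

View pics/scene.png

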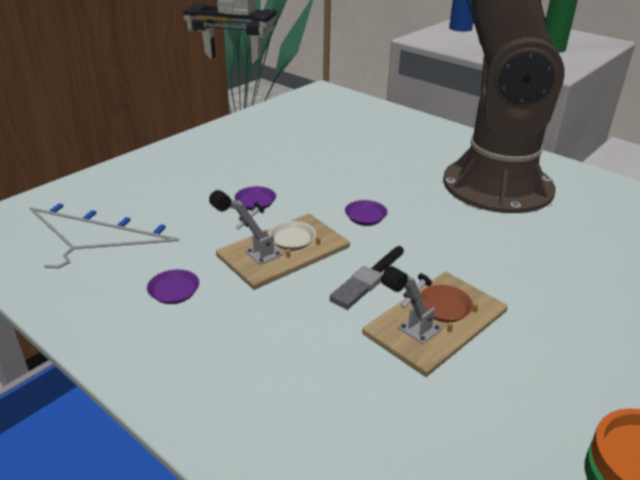

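View pics/side.png

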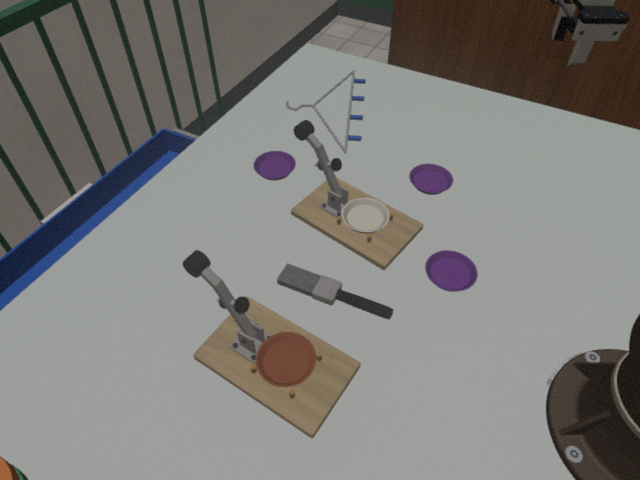

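Scene view: white dish at (292,236), with its clamp grip at (220,200) and hinge at (263,245). Side view: dish (365,215), grip (304,130), hinge (337,200). 

Lookalikes in the scene view:
- Brown saucer at (445,303), with its clamp grip at (395,278).
- Purple dishes at (173,287), (255,198) and (366,213).

I choose the white one, and will measure it and check it in a crop.

Run:
```python
from h import *
B={}
for n,bx in(("scene",(200,180,360,290)),("side",(280,110,430,275))):
    c=dict(np.load(n+".npz")); w=world(c); px=c["pixels"]; hsv=cv2.cvtColor(px,cv2.COLOR_RGB2HSV).astype(int)
    m=np.zeros((480,640),bool); m[bx[1]:bx[3],bx[0]:bx[2]]=1
    wood=m&(hsv[...,0]>8)&(hsv[...,0]<28)&(hsv[...,1]>70)&(abs(w[...,2]-.015)<.006)
    p=w[wood]; r=cv2.minAreaRect((p[:,:2]*1000).astype(np.float32)); print(n,"board",r,np.median(p[:,2]), cv2.boxPoints(r).tolist())
    bc=np.array(r[0])/1000
    blk=m&(hsv[...,2]<60)&(w[...,2]>.1)&(np.hypot(*(w[...,:2]-bc).transpose(2,0,1))<.25)
    q=w[blk]; print(" grip",len(q),np.median(q,0),q.min(0),q.max(0))
    d=m&(hsv[...,1]<60)&(hsv[...,2]>140)&(w[...,2]>.019)&(w[...,2]<.045)
    q=w[d]; print(" dish",len(q),np.median(q,0),(q.min(0)+q.max(0))/2,q.max(0)-q.min(0))
    k=m&(w[...,2]>.05); q=w[k]; print(" arm pts",len(q)); np.save("arm_"+n,q)
    if n=="side": cv2.imwrite("pics/crop.png",cv2.resize(px[105:280,275:435,::-1],None,fx=3.4,fy=3.4,interpolation=cv2.INTER_CUBIC))
```

```text
scene board ((520.6128540039062, -173.4095458984375), (131.8255157470703, 219.57582092285156), 78.9545669555664) 0.013993960706353947 [[400.23065185546875, -217.06735229492188], [615.7389526367188, -259.1352844238281], [640.9950561523438, -129.75173950195312], [425.48675537109375, -87.68380737304688]]
 grip 328 [ 0.64542523 -0.18912431  0.16017122] [ 0.57034646 -0.21371317  0.10041402] [ 0.65815156 -0.17099784  0.17140782]
 dish 936 [ 0.48986265 -0.17962262  0.02435878] [ 0.46804704 -0.1648614   0.02746313] [0.14865783 0.3115277  0.01678009]
 arm pts 1048
side board ((515.2056274414062, -174.4849853515625), (128.78318786621094, 218.8482666015625), 79.06482696533203) 0.014895470034808622 [[395.55340576171875, -216.94981384277344], [610.4279174804688, -258.4649658203125], [634.8578491210938, -132.02015686035156], [419.98333740234375, -90.5050048828125]]
 grip 345 [ 0.62975874 -0.18887296  0.15894726] [ 0.55846518 -0.20939509  0.10017117] [ 0.65284789 -0.17357837  0.17166556]
 dish 1084 [ 0.4962761  -0.17979949  0.02463766] [ 0.49911646 -0.17361487  0.02839603] [0.09348162 0.08776694 0.01834476]
 arm pts 1175
```

View pics/crop.png

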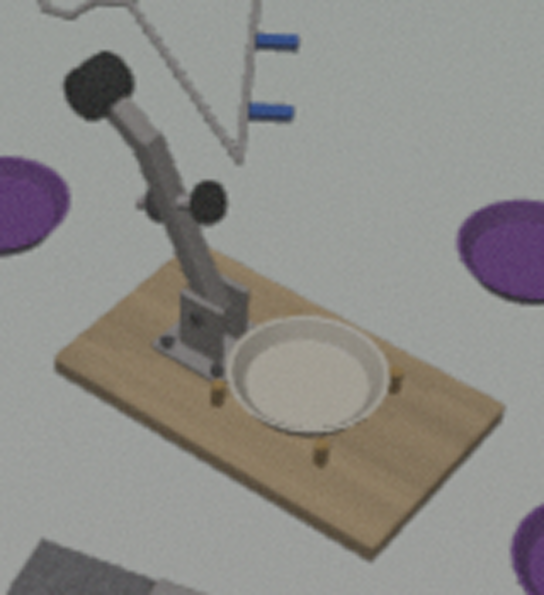

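The crop confirms it: a white dish in four brass pins on a plywood board, with its clamp leaning open and the grip at the upper left (crop pixel 98,85). Next I'll refine the grip centre and work out the moves.

Run:
```python
from h import *
from scipy.optimize import least_squares
yaw=np.radians(-11.0); d=np.array([np.cos(yaw),np.sin(yaw)]); h=np.array([-d[1],d[0]])
for n in("scene","side"):
    c=dict(np.load(n+".npz")); w=world(c); hsv=cv2.cvtColor(c["pixels"],cv2.COLOR_RGB2HSV).astype(int)
    m=(hsv[...,2]<60)&(w[...,2]>.135)&(w[...,2]<.185)&(np.hypot(w[...,0]-.64,w[...,1]+.2)<.06)
    q=w[m]; a=q[:,:2]@d; b=q[:,:2]@h
    f=least_squares(lambda p:np.minimum(np.hypot(a-p[0],q[:,2]-p[1])-.015,0.02)*((np.hypot(a-p[0],q[:,2]-p[1])>.013)),[a.mean()+.0,.155],loss="soft_l1",f_scale=.002,diff_step=1e-3).x
    bl=np.percentile(b,[1,99])
    print(n,len(q),"a",np.percentile(a,[1,99]),"z",np.percentile(q[:,2],[1,99]),"b",bl,"fit",f)
    am=(a.min()+a.max())/2; bm=bl.mean(); print("  centre xy",am*d+bm*h)
    k=(hsv[...,1]<60)&(hsv[...,2]>140)&(w[...,2]>.028)&(w[...,2]<.040)&(np.hypot(w[...,0]-.495,w[...,1]+.175)<.06)
    r=cv2.minEnclosingCircle((w[k][:,:2]*1000).astype(np.float32)); print("  rim",r, "hinge a,b", np.array(r[0])/1000@d+.065, np.array(r[0])/1000@h)
s=monitor.get_state(); print(R.from_rotvec(s["tcp_rot"]).as_matrix().round(3).tolist(),s["position"])
```

```text
scene 291 a [0.65682948 0.6824604 ] z [0.14626094 0.17023283] b [-0.08396286 -0.0587436 ] fit [0.67178876 0.15557109]
  centre xy [ 0.64356542 -0.19778517]
  rim ((494.4809875488281, -173.18930053710938), 47.91504669189453) hinge a,b 0.5834420555214279 -0.07565590482252002
side 249 a [0.65007759 0.6753566 ] z [0.14542344 0.17150236] b [-0.08428102 -0.06011372] fit [0.66167293 0.15553914]
  centre xy [ 0.63760028 -0.19748561]
  rim ((495.8853454589844, -173.58056640625), 44.914939880371094) hinge a,b 0.584895268468743 -0.07577201791363772
[[0.896, 0.445, -0.001], [0.445, -0.896, 0.001], [-0.0, -0.001, -1.0]] [ 0.27768782 -0.55940362  0.22603111]
```

apply_moves(
  targets=[
    [[20,-7,-2],[0,0,0.05],0],
    [[55,-19,-5],[0,0,0.1],0],
    [[93,-31,-8],[0,0,0.16],0],
    [[131,-44,-11],[0,0,0.22],0],
    [[169,-57,-14],[0,0,0.28],0],
    [[207,-70,-17],[0,0,0.34],0],
    [[245,-83,-20],[0,0,0.4],0],
    [[283,-95,-22],[0,0,0.46],0],
    [[321,-108,-24],[0,0,0.52],0],
    [[359,-121,-24],[0,0,0.58],0],
    [[392,-132,-24],[0,0,0.62],0],
    [[420,-141,-24],[0,0,0.653],0],
  ],
)

```text
time_s: 1.1
position: [0.5931, -0.2436, 0.2503]
tcp_rot: [-3.126, 0.301, 0.001]
force: [0.9, 0.5, -0.4]
width: 0.997
grasp_force: 0.0
```

apply_moves(
  targets=[
    [[13,-18,0],[0,0,0],0],
    [[27,-38,0],[0,0,0],0],
    [[38,-55,0],[0,0,0],0],
    [[38,-55,0],[0,0,0],0],
    [[38,-55,0],[0,0,0],0],
  ],
)

```text
time_s: 1.52
position: [0.6396, -0.1986, 0.2499]
tcp_rot: [-3.127, 0.297, 0.002]
force: [-0.5, -1.3, -0.2]
width: 0.998
grasp_force: 0.0
```

Run:
```python
from h import *
s=monitor.get_state(); print(s["position"],s["joints"].round(2)if hasattr(s["joints"],"round") else s["joints"])
c=camera("wrist"); save(c,"wrist"); w=world(c); hsv=cv2.cvtColor(c["pixels"],cv2.COLOR_RGB2HSV).astype(int)
M=R.from_rotvec(s["tcp_rot"]).as_matrix(); t=(w-s["position"])@M
m=(hsv[...,2]<70)&(w[...,2]>.13)&(w[...,2]<.18)&(np.hypot(w[...,0]-.64,w[...,1]+.2)<.06)
q=t[m]; print(m.sum(),np.percentile(q,[1,50,99],axis=0).round(4)); v,u=np.nonzero(m); print(u.mean(),v.mean(),u.min(),u.max(),v.min(),v.max())
```

```text
[ 0.63961343 -0.19855805  0.24985311] [ 0.2   0.49  0.03  1.42 -0.02  1.23 -1.53]
1559 [[-0.0131 -0.0104  0.078 ]
 [ 0.0049  0.0024  0.0811]
 [ 0.0157  0.0146  0.0946]]
313.7164849262348 240.55227710070557 295 332 220 281
```

View pics/wrist.png

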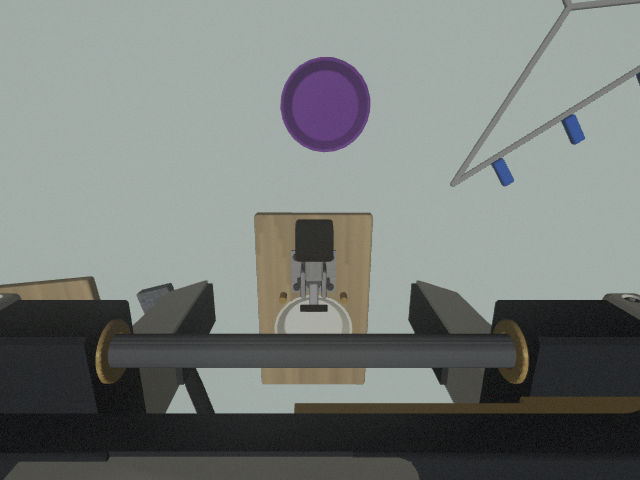

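The wrist view shows the clamp grip at (314,240), square between the open fingers and about 2 mm off in x and y. I'll descend 113 mm and pinch.

apply_moves(
  targets=[
    [[2,2,15],[0,0,0],0],
    [[2,2,40],[0,0,0],0],
    [[2,2,65],[0,0,0],0],
    [[2,2,88],[0,0,0],0],
    [[2,2,105],[0,0,0],0],
    [[2,2,113],[0,0,0],0],
    [[2,2,113],[0,0,0],0],
    [[2,2,113],[0,0,0],0.5],
    [[2,2,113],[0,0,0],0.8],
    [[2,2,113],[0,0,0],0.9],
    [[2,2,113],[0,0,0],0.9],
    [[2,2,113],[0,0,0],0.9],
  ],
)

```text
time_s: 2.57
position: [0.6412, -0.2025, 0.1386]
tcp_rot: [3.127, -0.301, 0.002]
force: [0.3, 0.0, 0.2]
width: 0.686
grasp_force: 0.0
```

apply_moves(
  targets=[
    [[0,0,0],[0,0,0],1],
    [[0,0,0],[0,0,0],1],
    [[0,0,0],[0,0,0],1],
  ],
)

```text
time_s: 2.82
position: [0.6409, -0.2024, 0.1378]
tcp_rot: [3.127, -0.301, 0.0]
force: [0.4, -0.4, -0.2]
width: 0.467
grasp_force: 0.0
```

Run:
```python
from h import *
s=monitor.get_state(); print({k:np.round(v,4).tolist() for k,v in s.items()})
T0=2.05
g=lambda t:np.array([-135*np.cos(t)+20*np.sin(t),-(135*np.sin(t)+20*np.cos(t))])
for t in np.r_[2.05:0:24j,0]: print(round(t,2),(g(t)-g(T0)).round(0))
c=camera("side"); cv2.imwrite("pics/grip.png",cv2.resize(c["pixels"][60:280,230:470,::-1],None,fx=2.5,fy=2.5))
```

```text
{'time_s': 2.8167, 'joints': [0.2106, 0.5855, 0.0248, 1.55, -0.0162, 1.0062, -1.5231], 'joint_velocities': [0.0017, 0.0017, -0.0003, -0.0003, -0.0015, -0.0014, 0.0005], 'tau': [0.0044, -75.9194, 1.3173, -29.4994, -0.0196, -0.0769, 0.0001], 'position': [0.6409, -0.2024, 0.1378], 'tcp_rot': [3.1271, -0.3014, 0.0003], 'force': [0.3803, -0.4252, -0.2035], 'moment': [0.1073, 0.0051, -0.008], 'grasp_force': 0.0, 'width': 0.4667}
2.05 [0. 0.]
1.96 [-10.  -7.]
1.87 [-21. -12.]
1.78 [-32. -17.]
1.69 [-44. -21.]
1.6 [-55. -24.]
1.52 [-68. -25.]
1.43 [-80. -26.]
1.34 [-92. -25.]
1.25 [-104.  -24.]
1.16 [-116.  -21.]
1.07 [-127.  -17.]
0.98 [-139.  -13.]
0.89 [-149.   -7.]
0.8 [-159.   -0.]
0.71 [-169.    7.]
0.62 [-178.   15.]
0.53 [-186.   25.]
0.45 [-193.   34.]
0.36 [-200.   45.]
0.27 [-205.   56.]
0.18 [-209.   67.]
0.09 [-213.   79.]
0.0 [-215.   91.]
0.0 [-215.   91.]
```

View pics/grip.png

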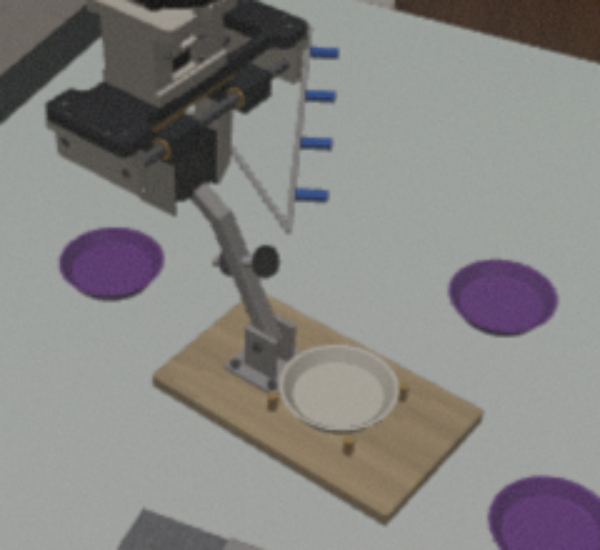

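The fingers straddle the grip (crop 195,165) but are still closing, at 43 mm. I'll keep closing.

apply_moves(
  targets=[
    [[0,0,0],[0,0,0],1],
    [[0,0,0],[0,0,0],1],
    [[0,0,0],[0,0,0],1],
    [[0,0,0],[0,0,0],1],
    [[0,0,0],[0,0,0],1],
    [[0,0,0],[0,0,0],1],
  ],
)

```text
time_s: 3.37
position: [0.6412, -0.2004, 0.1377]
tcp_rot: [-3.125, 0.299, 0.0]
force: [1.2, 5.6, 0.6]
width: 0.28
grasp_force: 30.0
```

Pinched: opening 25.8 mm, 30 N on the pad. Now swinging along the arc, with a 2 mm correction to the left.

apply_moves(
  targets=[
    [[0,-2,0],[0,0,0],1],
    [[-5,-2,-4],[0,0,0],1],
    [[-10,-2,-7],[0,0,0],1],
    [[-21,-2,-12],[0,0,0],1],
    [[-32,-2,-17],[0,0,0],1],
    [[-44,-2,-21],[0,0,0],1],
    [[-55,-2,-24],[0,0,0],1],
    [[-68,-2,-25],[0,0,0],1],
    [[-80,-2,-26],[0,0,0],1],
    [[-86,-2,-26],[0,0,0],1],
    [[-92,-2,-25],[0,0,0],1],
    [[-92,-2,-25],[0,0,0],1],
  ],
)

```text
time_s: 4.37
position: [0.5506, -0.183, 0.1641]
tcp_rot: [3.127, -0.302, 0.003]
force: [-0.1, 0.5, 6.2]
width: 0.285
grasp_force: 30.0
```

apply_moves(
  targets=[
    [[-6,0,0],[0,0,0],1],
    [[-12,0,1],[0,0,0],1],
    [[-24,0,4],[0,0,0],1],
    [[-35,0,8],[0,0,0],1],
    [[-47,0,12],[0,0,0],1],
    [[-57,0,18],[0,0,0],1],
    [[-67,0,25],[0,0,0],1],
    [[-77,0,32],[0,0,0],1],
    [[-86,0,40],[0,0,0],1],
    [[-94,0,50],[0,0,0],1],
    [[-101,0,59],[0,0,0],1],
    [[-101,0,59],[0,0,0],1],
  ],
)

```text
time_s: 5.37
position: [0.448, -0.1633, 0.1022]
tcp_rot: [-3.127, 0.303, 0.008]
force: [-5.5, -0.6, 1.3]
width: 0.281
grasp_force: 30.0
```

apply_moves(
  targets=[
    [[-4,0,5],[0,0,0],1],
    [[-8,0,11],[0,0,0],1],
    [[-11,0,16],[0,0,0],1],
    [[-13,0,22],[0,0,0],1],
    [[-16,0,28],[0,0,0],1],
    [[-18,0,33],[0,0,0],1],
    [[-20,0,39],[0,0,0],1],
    [[-21,0,45],[0,0,0],1],
    [[-22,0,49],[0,0,0],1],
    [[-23,0,53],[0,0,0],1],
    [[-23,0,57],[0,0,0],1],
    [[-23,0,57],[0,0,0],1],
  ],
)

```text
time_s: 6.37
position: [0.4258, -0.159, 0.0456]
tcp_rot: [-3.127, 0.303, 0.01]
force: [-9.1, 0.2, 0.7]
width: 0.286
grasp_force: 30.0
```

apply_moves(
  targets=[
    [[-1,0,1],[0,0,0],1],
    [[-2,0,2],[0,0,0],1],
    [[-2,0,3],[0,0,0],1],
    [[-2,0,4],[0,0,0],1],
    [[-2,0,4],[0,0,0],1],
    [[-2,0,4],[0,0,0],1],
  ],
)

```text
time_s: 6.87
position: [0.4254, -0.1589, 0.0423]
tcp_rot: [3.127, -0.302, -0.006]
force: [-6.6, -0.5, 1.2]
width: 0.284
grasp_force: 30.0
```

Run:
```python
from h import *
s=monitor.get_state(); print(s["position"],s["force"])
c=camera("side"); cv2.imwrite("pics/closed.png",cv2.resize(c["pixels"][80:300,250:490,::-1],None,fx=2.5,fy=2.5))
w=world(c); print("steel/arm heights along board:")
d=np.array([.9816,-.1908]);h=np.array([.1908,.9816]); a=w[...,:2]@d; b=w[...,:2]@h
for x in np.arange(.46,.61,.01):
    m=(abs(a-x)<.005)&(abs(b+.0745)<.006)&(w[...,2]>.045)&(w[...,2]<.1)
    if m.sum(): print(round(x,2),m.sum(),np.percentile(w[m][:,2],[50,90]).round(4))
```

```text
[ 0.4253898  -0.15888755  0.04234863] [-6.59071094 -0.53627097  1.21805671]
steel/arm heights along board:
0.52 14 [0.0803 0.0824]
0.54 18 [0.0527 0.0539]
0.55 32 [0.052  0.0534]
0.56 26 [0.0526 0.0535]
0.57 25 [0.0523 0.0538]
0.58 22 [0.052  0.0537]
0.59 7 [0.0518 0.0522]
```

View pics/closed.png

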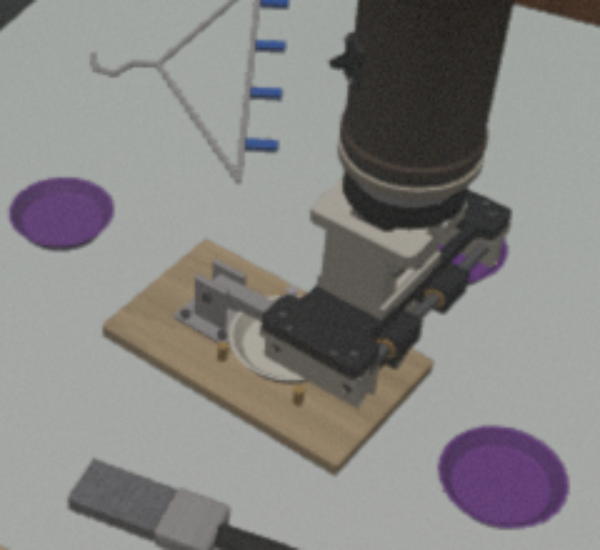

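The arm looks level (top at 52–53 mm all along), but I see no stop reaction yet. I'll press a little further to feel for it.

apply_moves(
  targets=[
    [[-1,0,1],[0,0,0],1],
    [[-1,0,2],[0,0,0],1],
    [[-1,0,3],[0,0,0],1],
    [[-1,0,4],[0,0,0],1],
    [[-1,0,4],[0,0,0],1],
  ],
)

```text
time_s: 7.33
position: [0.4249, -0.1588, 0.0388]
tcp_rot: [3.127, -0.302, -0.004]
force: [-7.4, -0.5, 7.6]
width: 0.28
grasp_force: 30.0
```

apply_moves(
  targets=[
    [[0,0,1],[0,0,0],1],
    [[0,0,2],[0,0,0],1],
    [[0,0,3],[0,0,0],1],
    [[0,0,3],[0,0,0],1],
  ],
)

```text
time_s: 7.67
position: [0.4256, -0.159, 0.0374]
tcp_rot: [3.127, -0.302, -0.001]
force: [-13.2, 1.0, 35.8]
width: 0.278
grasp_force: 30.0
```

The stop is felt firmly at 36 N. I'll ease off by 2 mm so it's still pressed, and hold for about 3 s.

apply_moves(
  targets=[
    [[0,0,-1],[0,0,0],1],
    [[0,0,-2],[0,0,0],1],
    [[0,0,-2],[0,0,0],1],
    [[0,0,-2],[0,0,0],1],
    [[0,0,-2],[0,0,0],1],
    [[0,0,-2],[0,0,0],1],
    [[0,0,-2],[0,0,0],1],
    [[0,0,-2],[0,0,0],1],
    [[0,0,-2],[0,0,0],1],
    [[0,0,-2],[0,0,0],1],
    [[0,0,-2],[0,0,0],1],
    [[0,0,-2],[0,0,0],1],
  ],
)

```text
time_s: 8.67
position: [0.4256, -0.1589, 0.0376]
tcp_rot: [3.127, -0.302, -0.002]
force: [-6.3, -0.9, 3.2]
width: 0.282
grasp_force: 30.0
```

apply_moves(
  targets=[
    [[0,0,0],[0,0,0],1],
    [[0,0,0],[0,0,0],1],
    [[0,0,0],[0,0,0],1],
    [[0,0,0],[0,0,0],1],
    [[0,0,0],[0,0,0],1],
    [[0,0,0],[0,0,0],1],
    [[0,0,0],[0,0,0],1],
    [[0,0,0],[0,0,0],1],
    [[0,0,0],[0,0,0],1],
    [[0,0,0],[0,0,0],1],
    [[0,0,0],[0,0,0],1],
    [[0,0,0],[0,0,0],1],
  ],
)

```text
time_s: 9.67
position: [0.4256, -0.1589, 0.0376]
tcp_rot: [3.127, -0.302, -0.002]
force: [-6.4, -2.2, 3.2]
width: 0.281
grasp_force: 30.0
```

apply_moves(
  targets=[
    [[0,0,0],[0,0,0],1],
    [[0,0,0],[0,0,0],1],
    [[0,0,0],[0,0,0],1],
    [[0,0,0],[0,0,0],1],
    [[0,0,0],[0,0,0],1],
    [[0,0,0],[0,0,0],1],
    [[0,0,0],[0,0,0],1],
    [[0,0,0],[0,0,0],1],
    [[0,0,0],[0,0,0],1],
    [[0,0,0],[0,0,0],1],
    [[0,0,0],[0,0,0],1],
    [[0,0,0],[0,0,0],1],
  ],
)

```text
time_s: 10.67
position: [0.4256, -0.159, 0.0376]
tcp_rot: [3.127, -0.302, -0.002]
force: [-5.6, -2.3, 4.1]
width: 0.282
grasp_force: 30.0
```

The hold is done: over 3 s with the position steady. Before opening, a quick check that the arm really is level against its stop.

Run:
```python
from h import *
d=np.array([.9816,-.1908]);h=np.array([.1908,.9816])
for n in("side","scene"):
    c=camera(n); w=world(c); np.savez("closed_"+n,**c); a=w[...,:2]@d; b=w[...,:2]@h
    m=(abs(b+.0745)<.006)&(w[...,2]>.045)&(w[...,2]<.062)&(a>.5)&(a<.6)
    print(n,m.sum(),"slope",np.polyfit(a[m]-.584,w[m][:,2],1), a[m].min())
    for x in np.arange(.50,.60,.01):
        k=m&(abs(a-x)<.005)
        if k.sum()>3: print(round(x,2),k.sum(),np.median(w[k][:,2]).round(4))
c=dict(np.load("closed_scene.npz")); cv2.imwrite("pics/closed2.png",cv2.resize(c["pixels"][150:300,200:380,::-1],None,fx=4,fy=4,interpolation=cv2.INTER_CUBIC))
```

```text
side 142 slope [0.00773087 0.05157853] 0.535268257577927
0.54 26 0.0517
0.55 28 0.0519
0.56 31 0.0515
0.57 29 0.0518
0.58 19 0.0523
0.59 9 0.0517
scene 187 slope [-0.03198893  0.05091959] 0.5003627277182451
0.5 10 0.0507
0.51 16 0.0511
0.52 15 0.056
0.53 34 0.0549
0.54 20 0.0508
0.55 23 0.0509
0.56 21 0.0506
0.57 14 0.0513
0.58 19 0.0513
0.59 15 0.052
```

View pics/closed2.png

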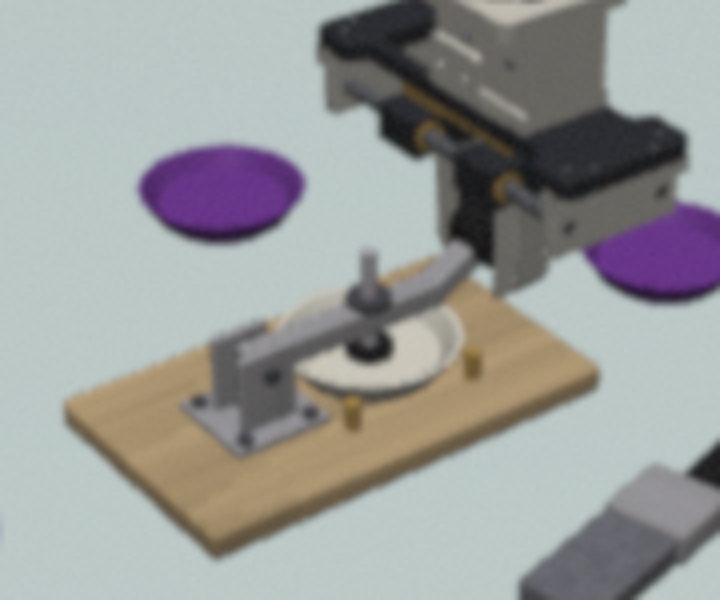

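The crop shows the arm level with the pad on the white dish (368,345) and the dish between its pins. Now swinging back open.

apply_moves(
  targets=[
    [[1,0,-6],[0,0,0],1],
    [[2,0,-12],[0,0,0],1],
    [[4,0,-18],[0,0,0],1],
    [[6,0,-24],[0,0,0],1],
    [[10,0,-35],[0,0,0],1],
    [[15,0,-46],[0,0,0],1],
    [[22,0,-57],[0,0,0],1],
    [[29,0,-66],[0,0,0],1],
    [[37,0,-76],[0,0,0],1],
    [[46,0,-84],[0,0,0],1],
    [[51,0,-88],[0,0,0],1],
    [[56,0,-91],[0,0,0],1],
  ],
)

```text
time_s: 11.77
position: [0.4798, -0.1694, 0.1295]
tcp_rot: [3.127, -0.302, -0.005]
force: [-11.2, -0.9, 4.7]
width: 0.284
grasp_force: 30.0
```

apply_moves(
  targets=[
    [[4,0,-4],[0,0,0],1],
    [[9,0,-8],[0,0,0],1],
    [[19,0,-14],[0,0,0],1],
    [[31,0,-19],[0,0,0],1],
    [[42,0,-23],[0,0,0],1],
    [[54,0,-26],[0,0,0],1],
    [[66,0,-27],[0,0,0],1],
    [[78,0,-28],[0,0,0],1],
    [[91,0,-27],[0,0,0],1],
    [[104,0,-26],[0,0,0],1],
    [[110,0,-24],[0,0,0],1],
    [[115,0,-23],[0,0,0],1],
  ],
)

```text
time_s: 12.77
position: [0.5961, -0.1918, 0.1532]
tcp_rot: [3.127, -0.301, 0.005]
force: [-2.0, -2.4, 5.3]
width: 0.282
grasp_force: 30.0
```

apply_moves(
  targets=[
    [[6,0,2],[0,0,0],1],
    [[12,0,4],[0,0,0],1],
    [[18,0,7],[0,0,0],1],
    [[23,0,9],[0,0,0],1],
    [[29,0,12],[0,0,0],1],
    [[34,0,14],[0,0,0],1],
    [[39,0,18],[0,0,0],1],
    [[42,0,20],[0,0,0],1],
    [[44,0,21],[0,0,0],1],
    [[44,0,21],[0,0,0],1],
  ],
)

```text
time_s: 13.6
position: [0.6401, -0.2002, 0.1324]
tcp_rot: [3.126, -0.301, 0.009]
force: [2.9, -3.5, 5.4]
width: 0.282
grasp_force: 30.0
```

apply_moves(
  targets=[
    [[1,0,1],[0,0,0],1],
    [[2,0,2],[0,0,0],1],
    [[3,0,2],[0,0,0],1],
    [[3,0,2],[0,0,0],1],
  ],
)

```text
time_s: 13.93
position: [0.6427, -0.2007, 0.1305]
tcp_rot: [3.127, -0.301, 0.008]
force: [2.6, -3.4, 5.7]
width: 0.282
grasp_force: 30.0
```

apply_moves(
  targets=[
    [[1,0,1],[0,0,0],1],
    [[2,0,2],[0,0,0],1],
    [[3,0,3],[0,0,0],1],
    [[4,0,4],[0,0,0],1],
    [[4,0,4],[0,0,0],1],
  ],
)

```text
time_s: 14.35
position: [0.6464, -0.2014, 0.1276]
tcp_rot: [3.127, -0.301, 0.008]
force: [-3.1, -2.2, 14.9]
width: 0.28
grasp_force: 30.0
```

The open stop is felt too. I'll ease off, open the fingers, then lift straight up.

apply_moves(
  targets=[
    [[0,0,-1],[0,0,0],1],
    [[0,0,-1],[0,0,0],0.5],
    [[0,0,-1],[0,0,0],0.3],
    [[0,0,-1],[0,0,0],0.2],
    [[0,0,-1],[0,0,0],0.2],
    [[0,0,-1],[0,0,0],0.2],
    [[0,0,-1],[0,0,0],0.2],
    [[0,0,-1],[0,0,0],0.2],
    [[0,0,-1],[0,0,0],0.2],
  ],
)

```text
time_s: 15.1
position: [0.6441, -0.201, 0.1256]
tcp_rot: [-3.127, 0.302, 0.0]
force: [-0.0, -0.4, 0.3]
width: 0.786
grasp_force: 0.0
```

apply_moves(
  targets=[
    [[0,0,-10],[0,0,0],0.2],
    [[0,0,-25],[0,0,0],0.2],
    [[0,0,-45],[0,0,0],0.2],
    [[0,0,-70],[0,0,0],0.2],
    [[0,0,-95],[0,0,0],0.2],
    [[0,0,-120],[0,0,0],0.2],
    [[0,0,-140],[0,0,0],0.2],
    [[0,0,-150],[0,0,0],0.2],
    [[0,40,-150],[0,0,0],0.2],
    [[0,80,-150],[0,0,0],0.2],
    [[0,110,-150],[0,0,0],0.2],
    [[0,110,-150],[0,0,0],0.2],
  ],
)

```text
time_s: 16.1
position: [0.6193, -0.3183, 0.2755]
tcp_rot: [3.12, -0.317, -0.003]
force: [-1.4, -0.7, 0.9]
width: 0.802
grasp_force: 0.0
```

Run:
```python
from h import *
d=np.array([.9816,-.1908])
for n in("side","scene"):
    c=camera(n); w=world(c); hsv=cv2.cvtColor(c["pixels"],cv2.COLOR_RGB2HSV).astype(int)
    m=(hsv[...,2]<60)&(w[...,2]>.135)&(w[...,2]<.185)&(np.hypot(w[...,0]-.64,w[...,1]+.2)<.06)
    print(n,m.sum(),"a",np.percentile(w[m][:,:2]@d,[1,99]),"z",np.percentile(w[m][:,2],[1,99]))
    k=(hsv[...,1]<60)&(hsv[...,2]>140)&(w[...,2]>.028)&(w[...,2]<.040)&(np.hypot(w[...,0]-.495,w[...,1]+.175)<.06)
    print(" rim",cv2.minEnclosingCircle((w[k][:,:2]*1000).astype(np.float32)),np.median(w[k][:,2]))
    if n=="side": save(c,"end")
print(monitor.get_state()["position"],monitor.get_state()["time_s"])
```

```text
side 248 a [0.64960552 0.6756522 ] z [0.14564082 0.17153308]
 rim ((495.56671142578125, -173.2999267578125), 44.86228942871094) 0.033082619730413154
scene 291 a [0.65649536 0.6827322 ] z [0.14534753 0.17036307]
 rim ((494.7792053222656, -171.13494873046875), 48.50273132324219) 0.03146470006940072
[ 0.62207614 -0.3108745   0.27531377] 16.2
```

View pics/end.png

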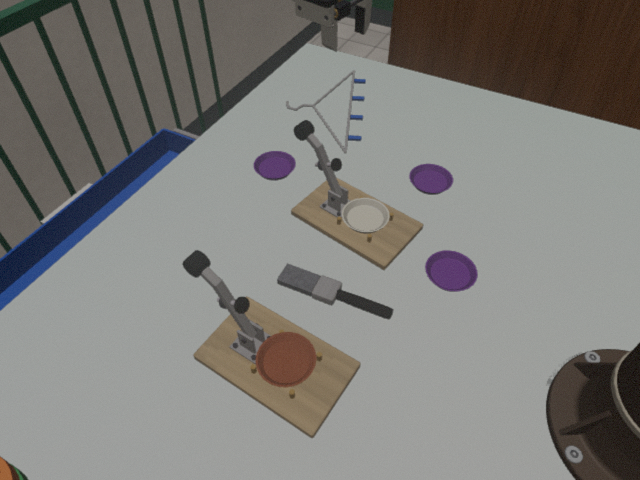

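The white clamp is open again, with its grip at (304,130) as at the start. The dish is in its nest at (365,215), the brown clamp is untouched and the gripper is clear, so I'm handing in.

```bash
python3 -c "
from station import close_job
print(close_job())"
```

```text
the job is handed in; nothing more can be done
None
```

The white clamp was swung down to its stop, held there for about 3 s, and swung fully back open and released; the dish is still in its nest, the brown clamp is untouched, and the job was handed in at about 16 s.

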